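# Pack the spares tray level and run the check bar over it

## Robot

A 6-joint arm with a two-finger parallel gripper is mounted at the origin on the work surface. World frame = base frame: x ahead of the robot, y to its left, z up, the work surface at z = 0. Lengths are in m, angles in degrees, forces in N, time in s.
With the tool pointing down it reaches from about 0.225 to 0.725 m from the base axis. Payload 3.1 kg.
Tool frame: the origin (TCP) lies at the very end of the fingers, on their centre line; the grasp point (between the pads) lies 19 mm behind it; z points along the fingers, y is the line along which they close (so a half turn about z gives the same grasp; the last joint's range is limited). The gripper opens to 85 mm and grips with 20 to 120 N. Pads are 22 mm wide; open, the fingers measure 114 mm over their backs; the gripper's body (76 mm by 85 mm) begins 54 mm behind the grasp point. The pads swing forward as they close: fully open they stand 13 mm farther back than shut.
Start: joints at [62.292, 2.75, 5.684, 92.934, 0, 82.678], TCP at [0.183, 0.492, 0.231] pointing down, gripper open.
Joint ranges: [-166.93, 166.93], [-56.73, 111.36], [-69.38, 81.34], [-121.58, 131.49], [-85.45, 84.26], [-180, 180]. Speed limits (degrees/s): [159.86, 159.86, 180, 180, 180, 180].

## Interface

Orientations are given as a 3x3 rotation matrix whose columns are the frame's x, y, z axes.
In Python, from bench import arm gives the robot as it stands.
- The arm moves only by the tool arm_command, never from a script. Its argument "increments" is text: rows parted by semicolons, each of 7 numbers parted by spaces: the finger opening in mm, from 0 to 85.4, then the shift along the tool's x, y, z in mm, then the turn, a rotation vector about the tool's x, y, z in degrees. A call has 1 to 10 rows; each row is the pose to reach, as a shift and turn from the pose commanded when the call began, along the tool's axes at that moment; what a row does not reach only later rows make up. A row lasts 1/10 s, in which the tool goes at most 50 mm and 8.59 degrees, less where a joint would pass 70% of its speed; a pose out of reach is approached as far as the arm can. A call with a gripper value outside its range is refused whole. The fingers move at their own pace and stop on an object; "newtons" is the grip in N (left out, the last holds). Time passes only in rows, so rows that repeat a pose let the fingers close. It gives the time, the measured TCP pose, the force, the opening and the grip force at its end, in the units of the state.
- arm.get_obs(): the state, without advancing time (a new reading comes with each control period).
- arm.snapshot(name): name is "scene" or "side" or "wrist"; returns a dict with "color" (480x640x3 uint8, blue, green, red), "z_map" (480x640 float32, m along the optical axis (not along the pixel's ray), 0 where there is no reading), "fx", "fy", "cx", "cy" (pixels), "rvec" (rotation vector, rad) and "tvec" (3), from world to camera coordinates, as OpenCV has them; the wrist camera has in their place "tool_from_camera" (4x4, takes a point from camera to tool coordinates, whose origin is the TCP and whose axes are the flange's). Camera axes: x right, y down, z forward; pixel columns grow to the right and rows downward; lengths in m; the calibration is good to about 2 mm. A picture is of the moment at which its call begins: read the wrist's pose just before it.
- arm.hand_in(): hands the job in; it is judged then, once.
The state is a dict: "clock": time; "qpos": joint angles; "dq": joint speeds; "tau": joint torques, N m; "tcp_pos": TCP position; "orientation": TCP orientation; "wrist_force": force on the tool from outside, world axes, zero at the start; "wrist_torque": the same for the moment, N m; "finger_gap": finger opening in m; "grasp_force": force on a finger pad.
Only numpy, scipy, OpenCV 4.12 (cv2) and the standard library are available. Lean on these libraries where they do the work, as an engineer would, in place of code of your own. Each camera call takes 0.05 s, during which the arm holds its last target. There are 200 camera calls.

## Task

Pack the silver bulb box into the deep, black-lined empty bay of the blue spares tray and the chrome tyre gauge onto the yellow ledge, lying flat so that nothing stands above the rim; set the bulb box down gently, do not drop it. Once both are in, slide the tray's check bar by its red knob from its parked end right across to the other end, to feel that it clears everything, and let go. Leave the fuse puller and multi-tool packed as they are and the other things on the bench alone.

Things in the scene. Friction and masses are not known exactly. Their poses are not given: they have to be found in the camera images.
- tray: Blue open tray fixed to the bench, 198 (x) by 213 (y) by 48 mm high; origin: centre of its underside. Floor 4 mm, side walls 5 mm, solid end blocks 24 mm long, inside 150 x 203 mm. Three ribs along x (3 mm thick, tops 20 mm above the bench, y = -55, 0, 55 mm) make four bays: the middle two (52 mm wide, centred at y = -27.5 and 27.5 mm) are empty, the outer two (45 mm) hold low tools.
- ledge: Yellow raised floor, 148 (x) by 51 (y) by 14 mm, fixed in either one of the tray's two middle bays, its x along the bay; origin: centre of its underside, 4 mm above the bench, so its top is 18 mm above the bench. Bay for the tyre gauge; too shallow for the bulb box.
- liner: Black rubber liner, 148 (x) by 51 (y) by 2 mm, fixed in the other middle bay; origin at the centre of its underside, 4 mm above the tray's underside; its top is 6 mm above the bench. Deep bay, for the bulb box.
- check_bar (a joint): Slide of the aluminium check bar, m: 0 = parked over the end block at the tray's +x end, 0.174 = over the one at its -x end. Moves along the tray's -x against about 1.5 N friction and light damping, stays where left. Bar 16 mm wide (x), spans the tray's y, underside 2 mm above the rim, top 54 mm above the bench.
- bar_grip (a point): Point in the check bar's red knob, 16 mm above the top of the bar (70 mm above the bench), in the middle of the bar. The knob is a block 14 mm (tray x) by 24 mm (tray y), top 80 mm above the bench.
- bulb_box: Silver spare-bulb box with a blue band, 80 (x) by 40 (y) by 38 mm high, about 90 g, lying loose on the bench on one side of the tray; origin at the centre of its underside, z up.
- bulb_box_end1 (a point): Centre of the bulb box's +x end face, 19 mm above its underside.
- bulb_box_end2 (a point): Centre of the bulb box's -x end face, 19 mm above its underside.
- tyre_gauge: Chrome stick tyre gauge, 120 (x) by 16 by 16 mm, square body with a round head (with a black band) at its +x end, about 60 g, lying loose on the bench on the other side of the tray; origin under its middle, on the underside, z up.
- tyre_gauge_end1 (a point): Centre of the gauge's +x (head) end, 8 mm above its underside.
- tyre_gauge_end2 (a point): Centre of the gauge's -x end, 8 mm above its underside.
- fuse_puller: Black plastic fuse puller, 78 (x) by 24 by 13 mm, already lying in one outer bay of the tray; origin on its underside.
- multi_tool: Folded steel multi-tool, 100 (x) by 30 by 15 mm, already lying in the other outer bay of the tray; origin at the centre of its underside.
- jar: Glass jar with a metal lid, 72 mm across, 95 mm high, on the bench beyond the tray; origin at the centre of its underside. Leave alone.
- spray_can: Spray can, 64 mm across, 170 mm high, on the bench beyond the tray; origin at the centre of its underside. Leave alone.
- screwdriver: Screwdriver lying at the right of the bench. Leave alone.
- spanner: Spanner lying at the left of the bench. Leave alone.
Not all that is in view belongs to the job. Leave any green or pink look-alike of the tyre_gauge alone. Of the things shaped like the ledge, the yellow one is meant.

How it is judged (in metres and radians):
On the way, in this order (a step that is already met when the one before it is completed fails the run):
1. the bulb box and the gauge lie released in their bays, nothing above the rim, the check bar still parked (within 30 mm) (x of bulb_box in the frame of liner between -0.045 and 0.045 m and y of bulb_box in the frame of liner between -0.015 and 0.015 m and z of each of bulb_box_end1, bulb_box_end2 in the frame of tray below 0.029 m and contact force between the fingers and bulb_box below 0.1 N and linear speed of each of bulb_box, tyre_gauge below 0.03 m/s and x of tyre_gauge in the frame of ledge between -0.03 and 0.03 m and y of tyre_gauge in the frame of ledge between -0.026 and 0.026 m and z of each of tyre_gauge_end1, tyre_gauge_end2 in the frame of tray below 0.04 m and contact force between the fingers and tyre_gauge below 0.1 N and z of each of fuse_puller, multi_tool in the frame of tray below 0.014 m and angle between each of fuse_puller, multi_tool's own z axis and vertical below 0.25 rad and x of fuse_puller in the frame of tray between -0.08 and 0.08 m and y of fuse_puller in the frame of tray between -0.1 and 0.1 m and x of multi_tool in the frame of tray between -0.08 and 0.08 m and y of multi_tool in the frame of tray between -0.1 and 0.1 m and value of joint check_bar below 0.03 m), for 0.1 s.
2. the check bar has been run across to the other end (value of joint check_bar above 0.162 m), for 0.1 s.
At the end, for the whole second after the job is handed in: Released and at rest: bulb box in the liner bay (within 45 mm along, 15 across of its middle), gauge on the ledge (30 along, 26 across), no end above the rim; fuse puller and multi-tool flat in the tray, under 10 mm off its floor; check bar within 12 mm of its far end (x of bulb_box in the frame of liner between -0.045 and 0.045 m and y of bulb_box in the frame of liner between -0.015 and 0.015 m and z of each of bulb_box_end1, bulb_box_end2 in the frame of tray below 0.029 m and contact force between the fingers and bulb_box below 0.1 N and linear speed of each of bulb_box, tyre_gauge below 0.03 m/s and x of tyre_gauge in the frame of ledge between -0.03 and 0.03 m and y of tyre_gauge in the frame of ledge between -0.026 and 0.026 m and z of each of tyre_gauge_end1, tyre_gauge_end2 in the frame of tray below 0.04 m and contact force between the fingers and tyre_gauge below 0.1 N and z of each of fuse_puller, multi_tool in the frame of tray below 0.014 m and angle between each of fuse_puller, multi_tool's own z axis and vertical below 0.25 rad and x of fuse_puller in the frame of tray between -0.08 and 0.08 m and y of fuse_puller in the frame of tray between -0.1 and 0.1 m and x of multi_tool in the frame of tray between -0.08 and 0.08 m and y of multi_tool in the frame of tray between -0.1 and 0.1 m and value of joint check_bar above 0.162 m); the robot touches nothing.
It fails at once if the bulb box is dropped (falls free at over 0.5 m/s, a drop of some 13 mm) (contact force between the fingers and bulb_box below 0.02 N and linear speed of bulb_box above 0.5 m/s).
It fails at once if the glass jar is moved more than 30 mm (distance of jar from where it was at the start of the episode above 0.03 m).
It fails at once if the spray can is moved more than 30 mm (distance of spray_can from where it was at the start of the episode above 0.03 m).
It fails at once if the screwdriver is moved more than 30 mm (distance of screwdriver from where it was at the start of the episode above 0.03 m).
It fails at once if the spanner is moved more than 30 mm (distance of spanner from where it was at the start of the episode above 0.03 m).
It also fails if it takes over 64 s, if anything falls off the work surface, if the arm or the gripper's body presses on something with over 40 N, if the wrist force passes 120 N, or if a joint passes its speed limit or range.

## Working session

There is one attempt and no reset: what is moved stays moved. The work goes in short steps, Python scripts to look and compute and a tool call to move; the robot and the scene stay as the last step left them, time stands still between calls to the robot, and variables do not carry over. Pictures are saved under pics/ and viewed, at most 10 in all, crops included, and the job is handed in when it is done.

Besides the shell and the picture viewer there is one more tool, called after "Request:" as a command line: name --argument value ..., lists and objects as JSON in quotes. arm_command: Moves the arm, as the interface text tells. Its arguments: {"type":"object","properties":{"increments":{"type":"string"},"newtons":{"type":"number"}},"required":["increments"]}

```bash
ls; mkdir -p pics; cat > h.py <<'E'
import numpy as np, cv2
from bench import arm
def snap(n):
    o=arm.get_obs(); s=arm.snapshot(n)
    if 'rvec' in s:
        R=cv2.Rodrigues(np.array(s['rvec'],float))[0]; t=np.array(s['tvec'],float).ravel()
        s['R']=R.T; s['c']=-R.T@t
    else:
        T=np.array(s['tool_from_camera']); Rt=np.array(o['orientation']); p=np.array(o['tcp_pos'])
        s['R']=Rt@T[:3,:3]; s['c']=Rt@T[:3,3]+p
    return s
def ray(s,uv,z):
    uv=np.atleast_2d(uv).astype(float)
    d=np.c_[(uv[:,0]-s['cx'])/s['fx'],(uv[:,1]-s['cy'])/s['fy'],np.ones(len(uv))]@s['R'].T
    return s['c']+d*((z-s['c'][2])/d[:,2])[:,None]
def cloud(s):
    v,u=np.mgrid[:480,:640]; Z=s['z_map']
    P=np.stack([(u-s['cx'])/s['fx']*Z,(v-s['cy'])/s['fy']*Z,Z],-1)@s['R'].T+s['c']
    P[Z<=0]=np.nan
    return P
E
python3 - <<'E'
from h import *
a=snap('scene');b=snap('side')
cv2.imwrite('pics/a.png',a['color']);cv2.imwrite('pics/b.png',b['color'])
print(a['c'],b['c']);print(arm.get_obs())
E
```

```text
pics
[1.40433213 0.02905848 0.81054881] [-0.01352413 -0.95770244  0.73784831]
{'clock': 0.1, 'qpos': array([ 6.22928439e+01,  2.79135387e+00,  5.60002364e+00,  9.29335634e+01,
       -7.18766091e-04,  8.26772082e+01]), 'dq': array([-0.00035542, -0.02863185,  0.24583514,  0.02399061, -0.08543542,
       -0.14405026]), 'tau': array([ 1.51481770e-03, -3.39851153e+01,  3.20936000e+01,  1.58172345e-02,
       -1.40915890e-04, -7.96858179e-08]), 'tcp_pos': array([0.18262462, 0.49162022, 0.23020471]), 'orientation': array([[-9.37376949e-01,  3.48315159e-01, -1.00239879e-03],
       [ 3.48316500e-01,  9.37374988e-01, -1.93568995e-03],
       [ 2.65393397e-04, -2.16362318e-03, -9.99997624e-01]]), 'wrist_force': array([ 0.26386855, -0.33192682,  0.14474319]), 'wrist_torque': array([ 0.06597161,  0.05090505, -0.02194872]), 'grasp_force': 0.0, 'finger_gap': 0.0855784773400923}
```

View pics/a.png

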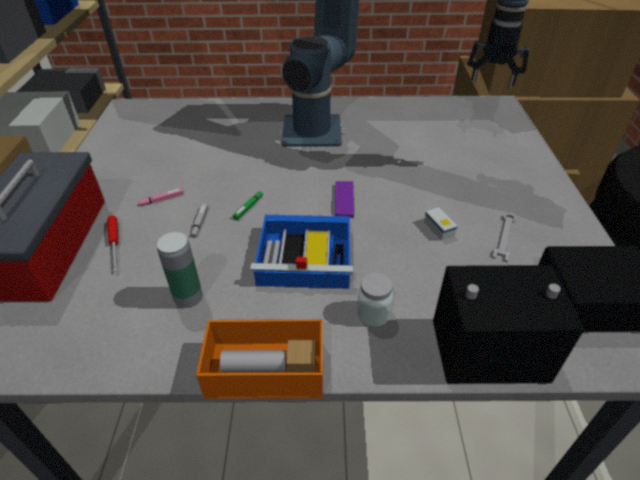

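View pics/b.png

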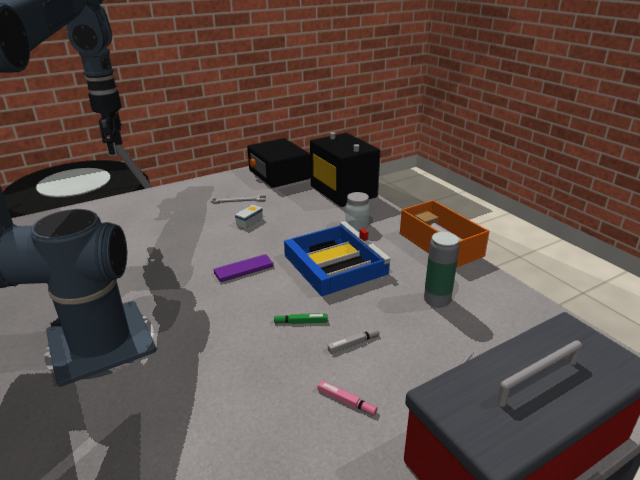

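The scene view shows the silver bulb box with its blue band at (440,223). The gauge candidates are chrome (200,219), green (248,206) and pink (161,196), and I choose chrome. The ledge candidates are yellow in the tray (317,248) and purple on the bench (344,198), and I choose yellow. The black liner is at (292,248) and the bar with its red knob is at (301,263), at the far (+x) end. The side view agrees: chrome gauge (354,341), box (249,217), tray (335,258).

```bash
python3 - <<'E'
from h import *
a=snap('scene');P=cloud(a);im=a['color'];hsv=cv2.cvtColor(im,cv2.COLOR_BGR2HSV)
def rect(n,m,z=None,zr=None):
    m=m.astype(np.uint8); k,l,st,c=cv2.connectedComponentsWithStats(m)
    i=1+np.argmax(st[1:,4]); v,u=np.where(l==i)
    X=P[v,u]; X=X[~np.isnan(X[:,0])]
    r=cv2.minAreaRect((X[:,:2]*1000).astype(np.float32))
    print(n,len(X),'c/size/ang',np.round(r[0],1),np.round(r[1],1),round(r[2],1),'z med,max',np.median(X[:,2]).round(3),X[:,2].max().round(3), 'med',np.median(X[:,:2],0).round(3))
def win(u0,u1,v0,v1):
    w=np.zeros((480,640),bool); w[v0:v1,u0:u1]=1; return w
Z=np.nan_to_num(P[...,2])
H,S,V=cv2.split(hsv)
rect('box top',win(415,470,200,250)&(Z>.031))
rect('gauge',win(185,215,200,240)&(Z>.007))
rect('yellow',win(240,360,210,290)&(H>20)&(H<35)&(S>120))
rect('black',win(275,310,230,270)&(V<50))
rect('red',win(285,320,250,275)&((H<8)|(H>172))&(S>140))
blue=win(240,360,205,295)&(H>105)&(H<125)&(S>150)
rect('tray',blue); rect('tray rim',blue&(Z>.044))
rect('bar',win(240,360,205,295)&(S<60)&(Z>.047))
c=im[180:300,180:480];cv2.imwrite('pics/c.png',cv2.resize(c,(780,312),interpolation=cv2.INTER_CUBIC))
E
```

```text
box top 394 c/size/ang [496.5 329.2] [83.8 42.9] 22.4 z med,max 0.038 0.043 med [0.5   0.328]
gauge 228 c/size/ang [ 461.  -287.8] [ 18.2 123.8] 86.7 z med,max 0.016 0.021 med [ 0.465 -0.287]
yellow 638 c/size/ang [595.3  16.1] [ 48.1 163.5] 87.4 z med,max 0.019 0.072 med [0.578 0.016]
black 475 c/size/ang [566.2 -38.7] [ 44.7 103.2] 87.1 z med,max 0.007 0.011 med [ 0.564 -0.041]
red 117 c/size/ang [638.9 -20.6] [96.8 20.3] 6.2 z med,max 0.076 0.083 med [ 0.683 -0.017]
tray 2227 c/size/ang [550.8 -15.2] [223.1 218.6] 87.9 z med,max 0.032 0.053 med [0.517 0.004]
tray rim 765 c/size/ang [575.9 -11. ] [211.9 169.9] 87.6 z med,max 0.048 0.053 med [ 0.511 -0.008]
bar 579 c/size/ang [677.5 -15.8] [224.2  25.4] 86.4 z med,max 0.054 0.061 med [ 0.679 -0.011]
```

View pics/c.png

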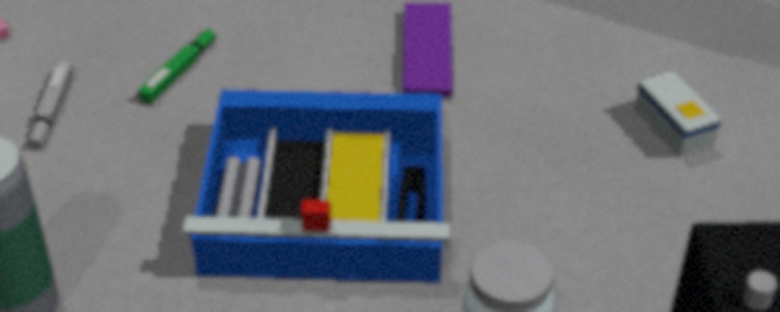

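The crop confirms it: chrome gauge at lower left, silver box at right, and the yellow ledge in the +y middle bay with the black liner in the -y one. The bar is parked at the +x end. Next I'll go above the box.

```bash
cat >> h.py <<'E'
def go(x,y,z,yaw):
    "increment to TCP (x,y,z), tool y axis at yaw deg (mod 180), pointing down"
    from scipy.spatial.transform import Rotation as Ro
    o=arm.get_obs(); R=np.array(o['orientation']); best=None
    for k in (0,180):
        a=np.radians(yaw+k); Y=np.array([np.cos(a),np.sin(a),0]); Zt=np.array([0,0,-1.]); G=np.c_[np.cross(Y,Zt),Y,Zt]
        r=np.degrees(Ro.from_matrix(R.T@G).as_rotvec())
        if best is None or np.linalg.norm(r)<np.linalg.norm(best): best=r
    d=R.T@(np.array([x,y,z])-o['tcp_pos'])*1000
    print('go',np.round(d,1),np.round(best,2),'q',np.round(o['qpos'],0),'t',o['clock'])
E
python3 -c "
from h import *
go(.4965,.329,.18,112.4)"
```

```text
go [-350.9  -43.1   50.3] [ -0.1   -0.06 -42.79] q [62.  3.  6. 93.  0. 83.] t 0.15
```

Request:
arm_command --increments "85 -50 -6 7 0 0 -6; 85 -100 -12 14 0 0 -12; 85 -150 -18 21 0 0 -18; 85 -200 -25 29 0 0 -24; 85 -250 -31 36 0 0 -30; 85 -300 -37 43 0 0 -36; 85 -351 -43 50 0 0 -43; 85 -351 -43 50 0 0 -43; 85 -351 -43 50 0 0 -43; 85 -351 -43 50 0 0 -43" --newtons 40

```text
clock: 1.15
tcp_pos: [0.496, 0.3299, 0.1812]
orientation: [[-0.923, -0.384, -0.001], [-0.384, 0.923, 0.0], [0.001, 0.001, -1.0]]
wrist_force: [0.1, 0.1, -0.3]
finger_gap: 0.085
grasp_force: 0.0
```

```bash
python3 - <<'E'
from h import *
s=snap('wrist');cv2.imwrite('pics/d.png',s['color'])
P=cloud(s);Z=np.nan_to_num(P[...,2])
m=((Z>.03)&(Z<.046)&(abs(P[...,0]-.497)<.08)&(abs(P[...,1]-.329)<.08)).astype(np.uint8)
k,l,st,c=cv2.connectedComponentsWithStats(m);i=1+np.argmax(st[1:,4]);X=P[l==i]
print(len(X),np.median(X,0),cv2.minAreaRect((X[:,:2]*1000).astype(np.float32)))
go(.4965,.329,.18,112.4)
E
```

```text
5997 [0.49177931 0.32794549 0.0378309 ] ((494.86737060546875, 328.9438781738281), (80.12796783447266, 40.004459381103516), 23.897361755371094)
go [-0.2 -1.6  1.6] [ 0.03 -0.02  0.27] q [27. 13. 11. 88.  0.  5.] t 1.2
```

View pics/d.png

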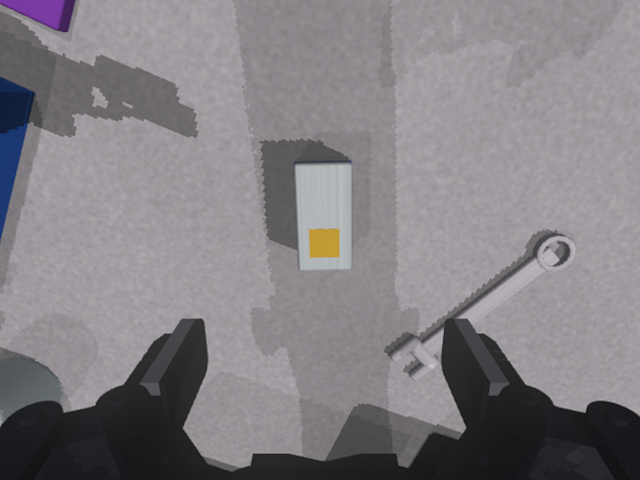

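The wrist view shows the box at (325,215), measured 80.1 x 40.0 mm as expected, with the spanner well clear of the finger positions. I'll descend with a small correction.

```bash
python3 -c "
from h import *
go(.4949,.3289,.016,113.9)"
```

```text
go [  1.3  -1.2 165.6] [ 0.03 -0.02 -1.23] q [27. 13. 11. 88.  0.  5.] t 1.2
```

Request:
arm_command --increments "65 1 -1 40 0 0 -1; 65 1 -1 80 0 0 -1; 65 1 -1 120 0 0 -1; 65 1 -1 145 0 0 -1; 65 1 -1 165 0 0 -1; 65 1 -1 165 0 0 -1; 30 1 -1 165 0 0 -1; 30 1 -1 165 0 0 -1; 30 1 -1 165 0 0 -1; 30 1 -1 165 0 0 -1" --newtons 40

```text
clock: 2.2
tcp_pos: [0.4978, 0.3293, 0.0187]
orientation: [[-0.916, -0.401, 0.003], [-0.401, 0.916, 0.002], [-0.004, 0.001, -1.0]]
wrist_force: [-1.7, 0.8, 4.6]
finger_gap: 0.0394
grasp_force: 42.0
```

Request:
arm_command --increments "30 0 0 0 0 0 0; 30 0 0 0 0 0 0; 30 0 0 0 0 0 0"

```text
clock: 2.5
tcp_pos: [0.4978, 0.3293, 0.0188]
orientation: [[-0.916, -0.401, 0.003], [-0.401, 0.916, 0.003], [-0.004, 0.001, -1.0]]
wrist_force: [-1.0, 0.4, 6.3]
finger_gap: 0.0392
grasp_force: 42.2
```

```bash
python3 -c "
from h import *
go(.574,-.038,.17,87.3)"
```

```text
go [  76.8 -366.9 -152. ] [ 0.12  0.21 26.32] q [27. 16. -3. 70.  0.  3.] t 2.5
```

Request:
arm_command --increments "30 0 0 -20 0 0 0; 30 0 0 -50 0 0 0; 30 0 0 -90 0 0 0; 30 4 -20 -130 0 0 2; 30 13 -60 -152 0 0 6; 30 21 -100 -152 0 0 10; 30 29 -140 -152 0 0 14; 30 38 -180 -152 0 0 18; 30 46 -220 -152 0 0 22; 30 54 -260 -152 0 0 26"

```text
clock: 3.5
tcp_pos: [0.5511, 0.0665, 0.1682]
orientation: [[-0.999, 0.045, 0.0], [0.045, 0.999, -0.0], [-0.0, -0.0, -1.0]]
wrist_force: [0.8, 1.0, -1.2]
finger_gap: 0.0389
grasp_force: 41.4
```

Request:
arm_command --increments "30 35 -33 0 0 0 0; 30 65 -75 0 0 0 0; 30 69 -80 0 0 0 0; 30 69 -80 0 0 0 0; 30 69 -80 0 0 0 0"

```text
clock: 4.0
tcp_pos: [0.4795, -0.0084, 0.1686]
orientation: [[-0.999, 0.042, 0.002], [0.042, 0.999, 0.0], [-0.002, 0.0, -1.0]]
wrist_force: [-0.4, 0.2, -1.2]
finger_gap: 0.0392
grasp_force: 41.4
```

```bash
python3 -c "
from h import *
s=snap('wrist');cv2.imwrite('pics/e.png',s['color'])
go(.574,-.038,.17,87.3)"
```

```text
go [-95.5 -26.1  -1.2] [0.02 0.08 0.36] q [-9. -4. -9. 86.  0. -7.] t 4.05
```

View pics/e.png

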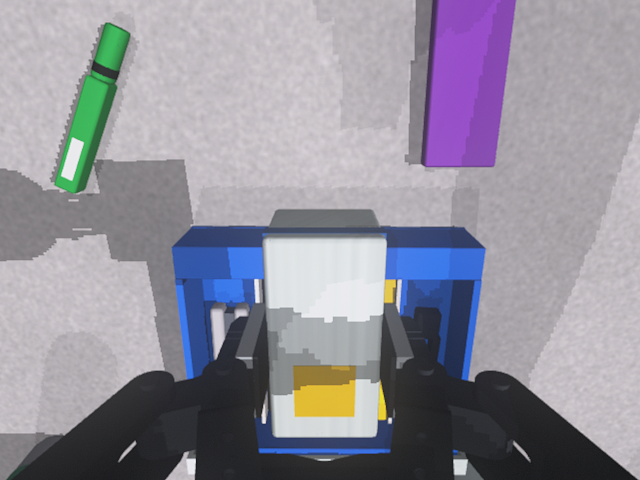

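The wrist view shows the box held straight, top face (265-385, 235-435), with the tray's near end block at rows 230-280. It spans columns 173-484, with the multi-tool on the left and the fuse puller on the right. Now I'll measure the tray and the held box.

```bash
python3 - <<'E'
from h import *
s=snap('wrist');P=cloud(s);h=cv2.cvtColor(s['color'],cv2.COLOR_BGR2HSV);H,S,V=cv2.split(h);Z=np.nan_to_num(P[...,2])
blue=(H>100)&(H<128)&(S>120)
X=P[blue&(Z>.044)&(Z<.053)]
print(len(X),np.median(X[:,2]))
B=X[X[:,0]<np.nanmin(X[:,0])+.022]
r=cv2.minAreaRect((X[:,:2]*1000).astype(np.float32)); print('rim all',r)
for y0,y1 in((-.12,-.06),(.04,.1)):
    b=X[(X[:,1]>y0)&(X[:,1]<y1)]; print('near edge x',np.percentile(b[:,0],1),'y',np.median(b[:,1]),b[:,1].min(),b[:,1].max())
T=P[(Z>.16)&(Z<.2)&(S<60)&(V>100)]; print('box',np.median(T[:,2]),T[:,2].min(),T[:,2].max(),cv2.minAreaRect((T[:,:2]*1000).astype(np.float32)))
a=snap('scene');P=cloud(a);h=cv2.cvtColor(a['color'],cv2.COLOR_BGR2HSV);H,S,V=cv2.split(h);Z=np.nan_to_num(P[...,2])
u=np.zeros_like(Z,bool);u[205:295,240:360]=1
bar=P[u&(Z>.049)&(Z<.059)&(S<60)&(V>130)]; print('bar',len(bar),cv2.minAreaRect((bar[:,:2]*1000).astype(np.float32)))
R=P[u&((H<8)|(H>172))&(S>140)&(Z>.076)&(Z<.084)];print('knob top',len(R),np.median(R,0),R.min(0),R.max(0))
E
```

```text
8947 0.04780684631631815
rim all ((582.2041015625, -10.723678588867188), (213.45309448242188, 181.35574340820312), 87.38041687011719)
near edge x 0.48777959330729004 y -0.0944168365002774 -0.11741976465471268 -0.06002661895971153
near edge x 0.4951279578473484 y 0.07792149847691487 0.04001008387131278 0.09936607649923411
box 0.18775547242875779 0.16001577771137301 0.19965568977867487 ((477.6408386230469, -11.872570037841797), (59.52042770385742, 80.9782943725586), 87.06572723388672)
bar 440 ((678.2496337890625, -15.313880920410156), (223.00692749023438, 19.70724868774414), 87.79778289794922)
knob top 58 [ 0.68072217 -0.01705784  0.08021851] [ 0.67065567 -0.0260726   0.076077  ] [ 0.68743221 -0.00623349  0.08252812]
```

```bash
python3 -c "
from h import *
go(.580,-.038,.100,87.38);go(.580,-.038,.0255,87.38)"
```

```text
go [-101.4  -26.2   68.6] [0.01 0.04 0.33] q [-9. -4. -8. 86.  0. -7.] t 4.15
go [-101.4  -26.3  143.1] [0.01 0.04 0.33] q [-9. -4. -8. 86.  0. -7.] t 4.15
```

Request:
arm_command --increments "30 -34 -9 10 0 0 0; 30 -68 -18 30 0 0 0; 30 -101 -26 60 0 0 0; 30 -101 -26 68 0 0 0; 30 -101 -26 80 0 0 0; 30 -101 -26 95 0 0 0; 30 -101 -26 110 0 0 0; 30 -101 -26 125 0 0 0; 30 -101 -26 131 0 0 0; 30 -101 -26 131 0 0 0"

```text
clock: 5.15
tcp_pos: [0.5772, -0.0386, 0.036]
orientation: [[-0.999, 0.042, -0.002], [0.042, 0.999, 0.0], [0.002, 0.0, -1.0]]
wrist_force: [-0.2, -0.2, -0.3]
finger_gap: 0.039
grasp_force: 41.4
```

```bash
python3 -c "
from h import *
go(.580,-.038,.0255,87.38);print(arm.get_obs()['wrist_force'])
s=snap('scene');cv2.imwrite('pics/f.png',cv2.resize(s['color'][180:320,220:380],(640,560),interpolation=cv2.INTER_CUBIC))"
```

```text
go [-2.8  0.7 10.5] [ 0.02 -0.14  0.24] q [-10.  13.  -5.  72.  -0.  -8.] t 5.15
[-0.22651866 -0.21010038 -0.30721986]
```

View pics/f.png

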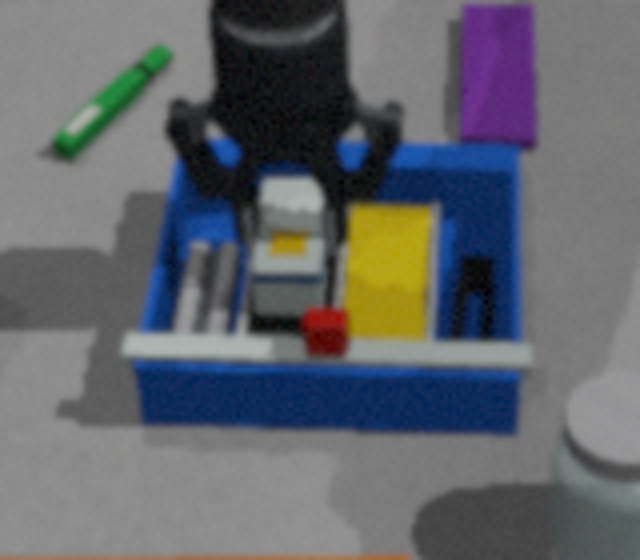

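The crop shows the box between the ribs over the liner, front face at (288,285), clear of the knob at (325,330). I'll lower it gently.

Request:
arm_command --increments "30 0 0 3 0 0 0; 30 0 0 6 0 0 0; 30 0 0 9 0 0 0; 30 0 0 11 0 0 0; 30 0 0 12 0 0 0; 30 0 0 12 0 0 0"

```text
clock: 5.8
tcp_pos: [0.5785, -0.0389, 0.0251]
orientation: [[-0.999, 0.042, -0.0], [0.042, 0.999, 0.0], [0.0, 0.0, -1.0]]
wrist_force: [0.3, -0.0, -0.7]
finger_gap: 0.0392
grasp_force: 41.4
```

Request:
arm_command --increments "30 0 0 1 0 0 0; 30 0 0 2 0 0 0; 30 0 0 2 0 0 0"

```text
clock: 6.1
tcp_pos: [0.5787, -0.0389, 0.0247]
orientation: [[-0.999, 0.042, 0.0], [0.042, 0.999, -0.0], [-0.0, -0.0, -1.0]]
wrist_force: [-2.8, 0.9, 5.1]
finger_gap: 0.0391
grasp_force: 42.1
```

Contact shows as 5 N upward at the expected height. I'll open slightly, then retreat.

Request:
arm_command --increments "46 0 0 0 0 0 0; 52 0 0 0 0 0 0; 54 0 0 0 0 0 0; 54 0 0 0 0 0 0; 54 0 0 -10 0 0 0; 54 0 0 -35 0 0 0; 54 0 0 -70 0 0 0; 54 0 0 -110 0 0 0; 54 0 0 -145 0 0 0; 54 0 0 -145 0 0 0"

```text
clock: 7.1
tcp_pos: [0.5825, -0.0396, 0.1765]
orientation: [[-0.999, 0.042, 0.013], [0.042, 0.999, -0.002], [-0.013, -0.002, -1.0]]
wrist_force: [0.9, -0.3, 0.9]
finger_gap: 0.0541
grasp_force: 0.0
```

```bash
python3 -c "
from h import *
print(arm.get_obs()['tcp_pos'])
go(.461,-.2878,.17,86.7);go(.43,-.2878,.17,86.7)"
```

```text
[ 0.58250792 -0.03955058  0.17649114]
go [ 111.2 -253.1    5.5] [-0.1   0.76  0.92] q [-10.  10.   8.  87.   0.  -8.] t 7.1
go [ 142.1 -254.4    5.1] [-0.1   0.76  0.92] q [-10.  10.   8.  87.   0.  -8.] t 7.1
```

Request:
arm_command --increments "54 20 -40 0 0 0 0; 54 40 -80 0 0 0 0; 54 60 -120 0 0 0 0; 54 80 -160 0 0 0 0; 54 100 -200 3 0 0 1; 54 111 -240 5 0 0.5 1; 54 111 -253 5 0 0.5 1; 54 111 -253 5 0 0.5 1; 54 111 -253 5 0 0.5 1"

```text
clock: 8.0
tcp_pos: [0.4574, -0.2862, 0.1632]
orientation: [[-0.998, 0.059, -0.009], [0.059, 0.998, 0.002], [0.009, 0.001, -1.0]]
wrist_force: [-0.7, -0.3, 0.5]
finger_gap: 0.0539
grasp_force: 0.0
```

```bash
python3 - <<'E'
from h import *
s=snap('wrist');cv2.imwrite('pics/g.png',s['color'])
P=cloud(s);Z=np.nan_to_num(P[...,2]);S=cv2.cvtColor(s['color'],cv2.COLOR_BGR2HSV)[...,1]
m=((Z>.006)&(Z<.022)&(S<90)&(abs(P[...,0]-.461)<.1)&(abs(P[...,1]+.288)<.05)).astype(np.uint8)
k,l,st,c=cv2.connectedComponentsWithStats(m);i=1+np.argmax(st[1:,4]);X=P[l==i]
r=cv2.minAreaRect((X[:,:2]*1000).astype(np.float32));print(len(X),np.median(X,0),r)
w,hh=r[1];yaw=r[2] if w<hh else r[2]+90
go(r[0][0]/1000,r[0][1]/1000,.004,yaw)
a=snap('scene');P=cloud(a);Z=np.nan_to_num(P[...,2]);u=np.zeros_like(Z,bool);u[205:270,270:315]=1
T=P[u&(Z>.038)&(Z<.05)&(cv2.cvtColor(a['color'],cv2.COLOR_BGR2HSV)[...,1]<60)];print('box placed',len(T),np.median(T,0),cv2.minAreaRect((T[:,:2]*1000).astype(np.float32)))
E
```

```text
3361 [ 0.45478403 -0.28866983  0.01563307] ((461.7436828613281, -288.859130859375), (15.542588233947754, 119.93975830078125), 86.03532409667969)
go [ -5.7  -3.  159.2] [ 0.05 -0.51  0.66] q [-39.   5.   0.  86.  -0. -36.] t 8.05
box placed 341 [ 0.5752097  -0.03824294  0.04462009] ((577.8036499023438, -38.698394775390625), (40.170074462890625, 81.69340515136719), 87.67183685302734)
```

View pics/g.png

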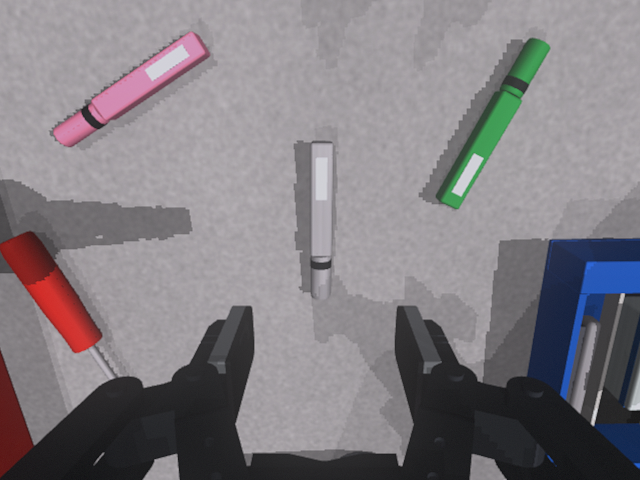

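The box is placed with its top at 44.6 mm (expected 44). The gauge at (321,220) measures 120 x 15.5 mm with its head toward +x, and it is clear of the screwdriver and the look-alikes. I'll grasp it now.

Request:
arm_command --increments "45 -6 -3 40 0 -0.5 0.7; 45 -6 -3 80 0 -0.5 0.7; 45 -6 -3 115 0 -0.5 0.7; 45 -6 -3 140 0 -0.5 0.7; 45 -6 -3 155 0 -0.5 0.7; 45 -6 -3 158 0 -0.5 0.7; 45 -6 -3 158 0 -0.5 0.7; 5 -6 -3 158 0 -0.5 0.7; 5 -6 -3 158 0 -0.5 0.7; 5 -6 -3 158 0 -0.5 0.7" --newtons 40

```text
clock: 9.1
tcp_pos: [0.4632, -0.2915, 0.0076]
orientation: [[-0.997, 0.071, 0.003], [0.071, 0.997, -0.003], [-0.004, -0.002, -1.0]]
wrist_force: [0.1, 0.7, 4.5]
finger_gap: 0.0148
grasp_force: 41.0
```

Request:
arm_command --increments "5 0 0 0 0 0 0; 5 0 0 0 0 0 0; 5 0 0 0 0 0 0"

```text
clock: 9.4
tcp_pos: [0.4632, -0.2915, 0.0075]
orientation: [[-0.997, 0.071, 0.004], [0.071, 0.997, -0.003], [-0.004, -0.002, -1.0]]
wrist_force: [0.8, 0.2, 6.7]
finger_gap: 0.0144
grasp_force: 41.2
```

```bash
python3 -c "
from h import *
go(.59,.024,.13,87.38)"
```

```text
go [-104.5  323.4 -122.8] [-0.13  0.21 -1.47] q [-39.  10. -12.  67.   0. -35.] t 9.4
```

Request:
arm_command --increments "5 0 0 -20 0 0 0; 5 0 0 -50 0 0 0; 5 0 0 -90 0 0 0; 5 -10 40 -122 0 0 0; 5 -27 85 -122 0 0 -0.5; 5 -43 130 -122 0 0 -1; 5 -58 175 -122 0 0 -1.5; 5 -72 220 -122 0 0 -1.5; 5 -86 265 -122 0 0 -1.5; 5 -101 310 -122 0 0 -1.5"

```text
clock: 10.4
tcp_pos: [0.5846, 0.0134, 0.1271]
orientation: [[-0.999, 0.045, -0.0], [0.045, 0.999, -0.0], [0.0, -0.0, -1.0]]
wrist_force: [1.7, -0.7, 0.2]
finger_gap: 0.0148
grasp_force: 40.4
```

```bash
python3 -c "
from h import *
go(.586,.023,.10,87.38);go(.586,.023,.027,87.38)"
```

```text
go [-1.   9.6 27.1] [-0.03 -0.02  0.02] q [-5. 12.  4. 82. -0. -3.] t 10.4
go [ -1.    9.7 100.1] [-0.03 -0.02  0.02] q [-5. 12.  4. 82. -0. -3.] t 10.4
```

Request:
arm_command --increments "5 -1 9 10 0 0 0; 5 -1 9 30 0 0 0; 5 -1 9 50 0 0 0; 5 -1 9 65 0 0 0; 5 -1 9 75 0 0 0; 5 -1 9 83 0 0 0; 5 -1 9 90 0 0 0; 5 -1 9 95 0 0 0; 5 -1 9 97 0 0 0; 5 -1 9 97 0 0 0"

```text
clock: 11.4
tcp_pos: [0.5859, 0.0206, 0.0303]
orientation: [[-0.999, 0.045, 0.0], [0.045, 0.999, -0.0], [-0.0, -0.0, -1.0]]
wrist_force: [0.1, -0.3, 0.0]
finger_gap: 0.015
grasp_force: 40.4
```

```bash
python3 -c "
from h import *
go(.586,.023,.0255,87.38)
s=snap('scene');cv2.imwrite('pics/i.png',cv2.resize(s['color'][180:320,220:380],(640,560),interpolation=cv2.INTER_CUBIC))"
```

```text
go [0.  2.4 4.8] [-0.01  0.01  0.03] q [-5. 15. -4. 71. -0. -2.] t 11.4
```

View pics/i.png

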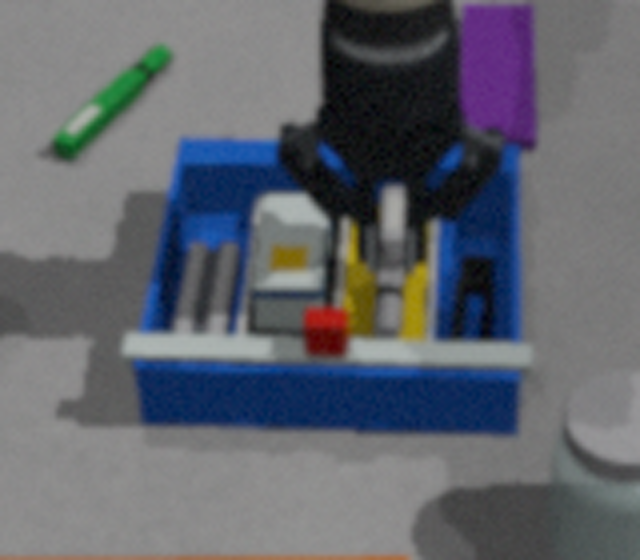

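The gauge at (392,265) hangs straight over the yellow ledge, and the box at (290,265) sits beside it undisturbed. I'll lower and release.

Request:
arm_command --increments "5 0 2 2 0 0 0; 5 0 2 4 0 0 0; 5 0 2 6 0 0 0; 5 0 2 6 0 0 0; 24 0 2 6 0 0 0; 30 0 2 6 0 0 0; 30 0 2 6 0 0 0; 30 0 2 -15 0 0 0; 30 0 2 -50 0 0 0; 30 0 2 -90 0 0 0"

```text
clock: 12.45
tcp_pos: [0.5843, 0.0227, 0.119]
orientation: [[-0.999, 0.045, -0.004], [0.045, 0.999, 0.0], [0.004, -0.0, -1.0]]
wrist_force: [0.8, 0.3, 0.4]
finger_gap: 0.0297
grasp_force: 0.0
```

```bash
python3 - <<'E'
from h import *
go(.678,-.015,.13,87.38)
a=snap('scene');P=cloud(a);Z=np.nan_to_num(P[...,2]);S=cv2.cvtColor(a['color'],cv2.COLOR_BGR2HSV)[...,1]
for n,c0,c1,z0,z1 in(('box',270,303,.038,.05),('gauge',309,328,.027,.045)):
    u=np.zeros_like(Z,bool);u[205:263,c0:c1]=1
    T=P[u&(Z>z0)&(Z<z1)&(S<60)];print(n,len(T),np.median(T,0),cv2.minAreaRect((T[:,:2]*1000).astype(np.float32)))
E
```

```text
go [-95.2 -33.5 -11.4] [-0.   -0.26  0.03] q [-4. 12.  3. 81. -0. -2.] t 12.45
box 344 [ 0.57487645 -0.03812742  0.04449714] ((578.5907592773438, -38.693809509277344), (39.9033317565918, 79.91915893554688), 87.77613067626953)
gauge 213 [0.58493283 0.02353311 0.03460856] ((583.9179077148438, 22.35979652404785), (15.426968574523926, 119.75200653076172), 86.38007354736328)
```

Both are flat in place: box top 44.5 mm, gauge top 34.6 mm (expected 34). Now the knob.

Request:
arm_command --increments "48 -40 -15 -20 0 0 0; 48 -80 -30 -20 0 0 0; 48 -95 -33 -15 0 0 0; 48 -95 -33 -10 0 0 0; 48 -95 -33 -10 0 0 0; 48 -95 -33 -10 0 0 0"

```text
clock: 13.1
tcp_pos: [0.6781, -0.014, 0.1298]
orientation: [[-0.999, 0.045, -0.002], [0.045, 0.999, 0.0], [0.002, 0.0, -1.0]]
wrist_force: [0.4, 0.2, 0.4]
finger_gap: 0.0474
grasp_force: 0.0
```

```bash
python3 -c "
from h import *
go(.678,-.015,.059,87.38)"
```

```text
go [-0.  -1.  70.8] [ 0.01 -0.11  0.06] q [-7. 26. 22. 86. -0. -4.] t 13.1
```

Request:
arm_command --increments "48 0 -1 25 0 0 0; 48 0 -1 45 0 0 0; 48 0 -1 60 0 0 0; 48 0 -1 69 0 0 0; 48 0 -1 69 0 0 0; 10 0 -1 69 0 0 0; 10 0 -1 69 0 0 0; 10 0 -1 69 0 0 0; 10 0 -1 69 0 0 0; 10 0 -1 69 0 0 0" --newtons 30

```text
clock: 14.1
tcp_pos: [0.6801, -0.0147, 0.0629]
orientation: [[-0.999, 0.044, 0.002], [0.044, 0.999, 0.001], [-0.002, 0.001, -1.0]]
wrist_force: [-1.4, 4.3, 5.9]
finger_gap: 0.0229
grasp_force: 33.9
```

Request:
arm_command --increments "10 8 0 0 0 0 0; 10 24 0 0 0 0 0; 10 40 0 0 0 0 0; 10 56 0 0 0 0 0; 10 72 0 0 0 0 0; 10 88 0 0 0 0 0; 10 104 0 0 0 0 0; 10 120 0 0 0 0 0; 10 136 0 0 0 0 0; 10 150 0 0 0 0 0"

```text
clock: 15.1
tcp_pos: [0.5308, -0.0079, 0.0628]
orientation: [[-0.999, 0.045, 0.005], [0.045, 0.999, 0.002], [-0.005, 0.002, -1.0]]
wrist_force: [1.4, 5.2, 5.5]
finger_gap: 0.0232
grasp_force: 34.0
```

Request:
arm_command --increments "10 8 0 0 0 0 0; 10 15 0 0 0 0 0; 10 20 0 0 0 0 0; 10 23 0 0 0 0 0; 10 25 0 0 0 0 0; 10 25 0 0 0 0 0"

```text
clock: 15.7
tcp_pos: [0.5063, -0.0067, 0.0628]
orientation: [[-0.999, 0.045, 0.005], [0.045, 0.999, 0.002], [-0.005, 0.002, -1.0]]
wrist_force: [2.3, 6.6, 5.4]
finger_gap: 0.0232
grasp_force: 34.0
```

Request:
arm_command --increments "30 0 0 0 0 0 0; 44 0 0 0 0 0 0; 44 0 0 0 0 0 0; 44 0 0 0 0 0 0; 44 0 0 -20 0 0 0; 44 0 0 -60 0 0 0; 44 0 0 -100 0 0 0; 44 0 0 -130 0 0 0; 44 0 0 -130 0 0 0"

```text
clock: 16.6
tcp_pos: [0.5075, -0.0084, 0.1969]
orientation: [[-0.999, 0.045, 0.01], [0.045, 0.999, -0.002], [-0.01, -0.002, -1.0]]
wrist_force: [0.8, -0.5, -0.3]
finger_gap: 0.0438
grasp_force: 0.0
```

```bash
python3 - <<'E'
from h import *
a=snap('scene');cv2.imwrite('pics/j.png',cv2.resize(a['color'][160:320,180:400],(770,560),interpolation=cv2.INTER_CUBIC))
P=cloud(a);Z=np.nan_to_num(P[...,2]);h=cv2.cvtColor(a['color'],cv2.COLOR_BGR2HSV);S=h[...,1]
for n,c,r,z0,z1 in(('bar',(240,360),(195,240),.0505,.058),('box',(270,304),(222,280),.04,.0495),('gauge',(308,330),(222,280),.027,.045)):
    u=np.zeros_like(Z,bool);u[r[0]:r[1],c[0]:c[1]]=1
    T=P[u&(Z>z0)&(Z<z1)&(S<60)];print(n,len(T),np.median(T,0),cv2.minAreaRect((T[:,:2]*1000).astype(np.float32)))
print(arm.get_obs()['tcp_pos'])
E
```

```text
bar 422 [ 0.50578522 -0.00199284  0.05469775] ((505.2944641113281, -6.6596832275390625), (223.6164093017578, 24.353519439697266), 86.83857727050781)
box 344 [ 0.5755537  -0.03803865  0.04455022] ((578.6187133789062, -38.89220428466797), (40.29531478881836, 82.91214752197266), 87.57274627685547)
gauge 222 [0.58659047 0.02237879 0.03427758] ((581.7789306640625, 22.45964241027832), (15.657060623168945, 129.71096801757812), 86.52627563476562)
[ 0.50631864 -0.00824712  0.19410623]
```

View pics/j.png

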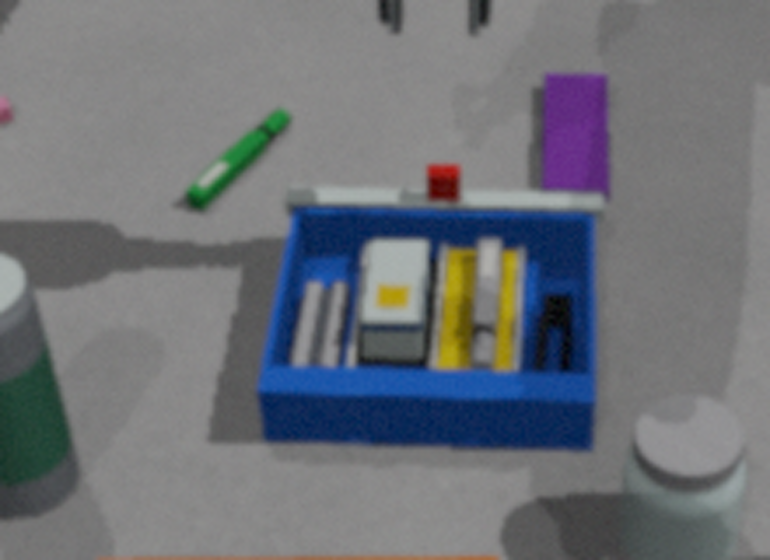

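The picture shows the bar over the -x end block with its knob at (443,182). The box (392,300) and gauge (485,300) are packed, and the fuse puller and multi-tool are untouched. Measured bar travel is about 173 mm.

```bash
python3 -c "
from bench import arm
print(arm.hand_in())"
```

```text
the job is handed in; nothing more can be done
None
```

The job is handed in: the bulb box is packed in the black-lined bay and the tyre gauge lies flat on the yellow ledge, both below the rim, and the check bar has been slid about 173 mm to its far end and released; no verdict came back.

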